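# Index the drop tester's specimen table three clicks and hold it

## Task

Bring the white coupon round to the yellow strike pointer on the drop tester: work out which side of the pointer it lies on, then take the orange bar knob in the middle of the indexing table and turn the table the short way, one click at a time, pausing for about half a second in each stop, until the third stop and not past it. Turn it by the knob alone, keep the coupons seated in their nests and leave everything else on the bench alone. Finish still gripping the knob, holding the table still in that third stop, because I will then swing the release head in and lock the table clamp.

Things in the scene. Friction and masses are not known exactly. Their poses are not given: they have to be found in the camera images.
- spindle (a joint): Angle of indexing table and knob about the vertical hub, rad: 0 at the start, positive anticlockwise from above. Sprung detent, 15 stops a turn: a click is 0.419 rad (24 degrees), the third stop is at +1.257 or -1.257, hard limits at +-1.72. The torque needed peaks at 0.10 to 0.18 N m 6 degrees out of a stop, is nil half-way, then it pulls into the next stop; friction 0.02 N m.
- knob: Orange bar knob in the middle of the table, turning with it: bar 50 mm long (own x), 14 mm thick (own y), from 27 to 73 mm above the origin, on a steel hub 30 mm in diameter. A black line on top marks its +x end, which points at the yellow strike pointer at the start. Origin on the hub axis at the table's upper face, 66 mm above the bench; own z up.
- knob_grip (a point): Point on the hub axis inside the bar of the knob, 120 mm above the bench and 18 mm below the bar's top: the point to grip.
- plate: Round dark indexing table, 250 mm in diameter, 10 mm thick; origin in the middle of its upper face, 66 mm above the bench, own x as the knob's. Five coupon nests, each of three steel pins 12 mm high, on a circle of 92 mm radius, 72 degrees (three clicks) apart; the rim has 15 small bright notches, one for each stop.
- strike (a point): The strike point, fixed on the tester: 92 mm from the hub axis, 71 mm above the bench, just inward of the yellow pointer that stands at the table's rim (pointer top 76 mm above the bench). A coupon in a nest brought here has its centre here.
- white_coupon_center (a point): Centre of the white ceramic coupon to be tested next, a disc 32 mm in diameter and 10 mm thick, loose in a nest three clicks to one side or the other of the strike pointer.
- brown_coupon_center (a point): Centre of a red-brown wooden coupon of the same size, already tested, in the nest three clicks to the other side of the pointer.
- struck_coupon_center (a point): Centre of another red-brown coupon of the same size, already tested, in the nest at the strike pointer at the start.
- tester: Drop tester, fixed: grey base 310 by 400 mm, 30 mm high. Origin on the bench under the hub; own x points to the strike pointer. Detent plunger (top 70 mm above the bench) at y -138 mm, table clamp (top 88 mm) at x -50, y +138 mm, 25 mm column 442 mm high at x 20, y +200 mm; its release arm and head, swung outwards to x 150, y +364 mm, hang 280 to 370 mm above the bench.
- caliper: Caliper lying on the bench, 210 mm long; bystander, origin under its middle.
- screwdriver: Screwdriver lying on the bench; bystander.
- oil: White bottle with a red cap, 110 mm high; bystander, origin under its middle.
- weight: Brass calibration weight, 52 mm in diameter, 56 mm high; bystander, origin under its middle.
- coupon_tray: Blue divided tray, 110 by 150 by 30 mm; bystander, origin under its middle.
- ball_cup: Small aluminium bowl, 70 mm in diameter, 30 mm high; bystander, origin under its middle.

How it is judged:
On the way, in this order (a step that is already met when the one before it is completed fails the run):
1. the knob is gripped with the table still in its starting stop (contact force between the fingers and knob above 3 N and value of joint spindle between -0.15 and 0.15 rad), for 0.1 s.
2. paused in the first stop ((value of joint spindle between 0.31388 and 0.52388 rad or value of joint spindle between -0.52388 and -0.31388 rad) and velocity of joint spindle between -0.15 and 0.15 rad/s), for 0.2 s.
3. paused in the second stop ((value of joint spindle between 0.73276 and 0.94276 rad or value of joint spindle between -0.94276 and -0.73276 rad) and velocity of joint spindle between -0.15 and 0.15 rad/s), for 0.2 s.
4. in the third stop with the knob gripped ((value of joint spindle between 1.16924 and 1.34404 rad or value of joint spindle between -1.34404 and -1.16924 rad) and contact force between the fingers and knob above 3 N and velocity of joint spindle between -0.15 and 0.15 rad/s), for 0.3 s.
At the end, for the whole second after the job is handed in: the table stands still within 5 degrees of the third stop, the white coupon within 11 mm of the strike point, all three coupons flat in their nests, and the knob is still gripped between the fingers (over 3 N) (all of step 4 and distance between the grasp point and knob_grip below 0.035 m and horizontal distance between white_coupon_center and strike below 0.011 m and z of white_coupon_center in the frame of plate between 0.001 and 0.009 m and angle between each of white_coupon_center, brown_coupon_center, struck_coupon_center's own z axis and vertical below 0.15 rad and z of brown_coupon_center in the frame of plate between 0.001 and 0.009 m and z of struck_coupon_center in the frame of plate between 0.001 and 0.009 m); the arm keeps its last pose, push and grip.
It fails at once if the table was turned away from the short way by more than half a click (horizontal distance between white_coupon_center and strike above 0.124 m).
It fails at once if the table ran more than half a click past the third stop (value of joint spindle above 1.46608 rad or value of joint spindle below -1.46608 rad).
It fails at once if the robot pushed on the table or a coupon instead of the knob (contact force between any of the fingers, the arm and plate above 1 N or contact force between any of the fingers, the arm and white_coupon above 1 N or contact force between any of the fingers, the arm and brown_coupon above 1 N or contact force between any of the fingers, the arm and struck_coupon above 1 N).
It fails at once if a coupon left its nest (z of any of white_coupon_center, brown_coupon_center, struck_coupon_center in the frame of plate above 0.015 m or z of any of white_coupon_center, brown_coupon_center, struck_coupon_center in the frame of plate below -0.01 m).
It fails at once if a bystander was moved by more than 25 mm (distance of any of caliper, screwdriver, oil, weight, coupon_tray, ball_cup from where it was at the start of the episode above 0.025 m).
It also fails if it takes over 38 s, if anything falls off the work surface, if the arm or the gripper's body presses on something with over 40 N, if the wrist force passes 120 N, or if a joint passes its speed limit or range.

## Robot

A 6-joint arm with a two-finger parallel gripper is mounted at the origin on the work surface. World frame = base frame: x ahead of the robot, y to its left, z up, the work surface at z = 0. Lengths are in m, angles in rad, forces in N, time in s.
With the tool pointing down it reaches from about 0.375 to 0.9 m from the base axis. Payload 3.1 kg.
Tool frame: the origin (TCP) lies midway between the tips of the shut fingers; the grasp point (between the pads) lies 19 mm behind it (manip.hold_point_z is the distance from the TCP to the grasp point, in m); z points along the fingers, y is the direction in which the jaws open and shut (so a half turn about z gives the same grasp; the last joint's range is limited). The gripper opens to 85 mm and grips with 20 to 120 N. Pads are 22 mm wide; open, the fingers measure 114 mm over their backs; the gripper's body (76 mm by 85 mm) begins 54 mm behind the grasp point. The pads swing forward as they close: fully open they stand 13 mm farther back than shut.
Start: joints at [-1.28, 0.527, 1.433, -0, 1.181, -0.178], TCP at [0.282, -0.558, 0.231] pointing down, gripper open.
Joint ranges: [-3.08, 3.08], [-0.75, 2.2], [0.22, 2.44], [-1.43, 4.57], [0, 2.65], [-2.85, 2.85]. Speed limits (rad/s): [2.79, 2.79, 3.14, 3.14, 3.14, 3.14].

## Interface

Orientations are given as a unit quaternion [x, y, z, w].
In Python, from station import manip gives the robot as it stands.
- The arm moves only by the tool drive_tool, never from a script. Its argument "motion" is one flat list of numbers, 7 for each row, row after row: the shift along the tool's x, y, z in mm, then the turn, a rotation vector about the tool's x, y, z in degrees, then the finger opening in mm, from 0 to 85.4. A call has 1 to 8 rows; each row is the pose to reach, as a shift and turn from the pose measured when the call began, along the tool's axes at that moment; what a row does not reach only later rows make up. A row lasts 1/8 s, in which the tool goes at most 62.5 mm and 10.7 degrees, less where a joint would pass 70% of its speed; a pose out of reach is approached as far as the arm can. A call with a gripper value outside its range is refused whole. The fingers move at their own pace and stop on an object; "force" is the grip in N (left out, the last holds). Time passes only in rows, so rows that repeat a pose let the fingers close. It gives the time, the measured TCP pose, the force and the opening at its end, in the units of the state.
- manip.sense(): the state, without advancing time (a new reading comes with each control period).
- manip.snapshot(name): name is "side" or "top" or "wrist"; returns a dict with "color" (420x560x3 uint8, red, green, blue), "fx", "fy", "cx", "cy" (pixels), "k1" (the pictures are not rectified: a ray, as slopes to the right and down, at radius r is drawn at 1 + k1 r^2 times it, then the intrinsics apply), "view" (4x4, takes a point from world to camera coordinates). Camera axes: x right, y up, looking along -z (the intrinsics and any distortion apply to the point x, -y, -z); pixel columns grow to the right and rows downward; lengths in m; the calibration is good to about 2 mm. A picture is of the moment at which its call begins. There is no depth.
- manip.sign_off(): hands the job in, once; it reports no verdict.
The state is a dict: "t": time; "q": joint angles; "qd": joint speeds; "tau": joint torques, N m; "tcp_pos": TCP position; "tool_rot": TCP orientation; "force": force on the tool from outside, world axes, zero at the start; "ft_torque": the same for the moment, N m; "finger_gap": opening from 0.0 (shut) to 1.0 (fully open).
Only numpy, scipy, OpenCV 4.12 (cv2) and the standard library are available. Lean on these libraries where they do the work, as an engineer would, in place of code of your own. Each camera call takes 0.05 s, during which the arm holds its last target.

## Working session

There is one attempt and no reset: what is moved stays moved. The work goes in short steps, Python scripts to look and compute and a tool call to move; the robot and the scene stay as the last step left them, time stands still between calls to the robot, and variables do not carry over. Pictures are saved under pics/ and viewed, and the job is handed in when it is done.

Besides the shell and the picture viewer there is one more tool, called after ">>>" by a JSON object that holds its "name" and its "arguments". drive_tool: Moves the arm, as the interface text tells. Its arguments: {"type":"object","properties":{"motion":{"type":"array","items":{"type":"number"}},"force":{"type":"number"}},"required":["motion"]}

```bash
ls; mkdir -p pics
python3 - <<'E'
from station import manip
import cv2
for n in ("top","side","wrist"):
    s=manip.snapshot(n); cv2.imwrite(f"pics/{n}0.png",s["color"][:,:,::-1]); print(n,s["fx"],s["fy"],s["cx"],s["cy"],s["k1"],s["view"])
print(manip.sense(), manip.hold_point_z)
E
```

```text
pics
top 403.26698955071015 403.26698955071015 284.9278910076908 203.81303780558832 -0.10201145587943797 [[ 0.01790559 -0.99962604  0.02066808 -0.02689214]
 [ 0.99458613  0.01992399  0.10198756 -0.51425516]
 [-0.10236121  0.01873003  0.99457095 -1.35162733]
 [ 0.          0.          0.          1.        ]]
side 389.01964119800175 389.01964119800175 275.9307546876278 215.01499671731978 -0.029489968235762245 [[ 0.98401275 -0.17760088  0.01329833 -0.50829353]
 [ 0.11915484  0.71200231  0.69199338 -0.12270047]
 [-0.13236707 -0.67934574  0.72178135 -1.04116573]
 [ 0.          0.          0.          1.        ]]
wrist 354.5746814364379 354.5746814364379 281.09794032909707 207.02714699702443 -0.012931969411120025 [[ 0.45148905 -0.89227264 -0.00267623 -0.62368094]
 [ 0.84870169  0.43036418 -0.3073957   0.03891755]
 [ 0.27543253  0.13651447  0.95157802 -0.38069538]
 [ 0.          0.          0.          1.        ]]
{'t': 0.15, 'q': array([-1.28048907e+00,  5.28289415e-01,  1.43361674e+00,  4.31845873e-06,
        1.18140676e+00, -1.78525728e-01]), 'qd': array([-0.00020964, -0.00245937, -0.00474694, -0.00080807, -0.00147145,
        0.00060804]), 'tau': array([ 3.10991691e-04, -4.42745662e+01, -1.78275204e+01, -2.79130336e-04,
        5.61736946e-03, -7.63257788e-06]), 'tcp_pos': array([ 0.28225493, -0.55701286,  0.23053303]), 'tool_rot': array([ 9.72649873e-01,  2.32274590e-01, -4.60546271e-05, -8.58900208e-04]), 'force': array([-0.75302244, -0.63663523, -0.28808508]), 'ft_torque': array([-0.05069484,  0.03546582, -0.01693189]), 'finger_gap': 1.0001825227570265} 0.0187
```

View pics/top0.png

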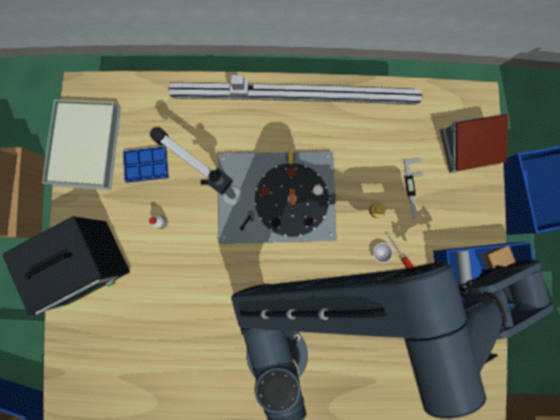

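View pics/side0.png

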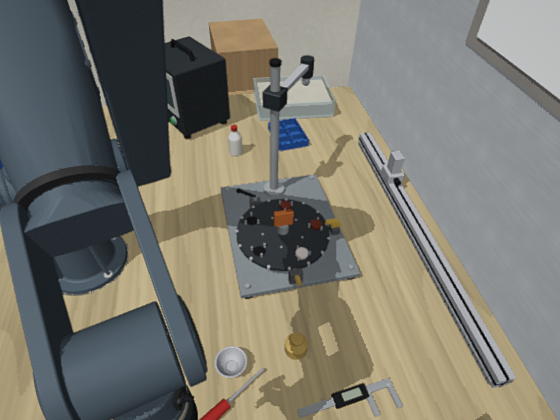

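The top view shows the yellow pointer at about (290,157) and the white coupon at about (318,189), which is to the right (−y) side. Brown coupons are at (291,171) and (265,190). The table therefore has to turn anticlockwise (+). Next I'll measure.

```bash
cat > h.py <<'E'
import numpy as np,cv2
from station import manip
def ray(s,u,v):
    K=np.array([[s["fx"],0,s["cx"]],[0,s["fy"],s["cy"]],[0,0,1]])
    p=cv2.undistortPoints(np.array([[[u,v]]],float),K,np.array([s["k1"],0,0,0.]))[0,0]
    V=np.array(s["view"]);R=V[:3,:3]
    return -R.T@V[:3,3], R.T@np.array([p[0],-p[1],-1])
def onz(s,u,v,z):
    o,d=ray(s,u,v); return o+d*(z-o[2])/d[2]
def blobs(c,lo,hi,roi,mn=6):
    hsv=cv2.cvtColor(c,cv2.COLOR_RGB2HSV); m=cv2.inRange(hsv,lo,hi)
    k=np.zeros_like(m);x0,y0,x1,y1=roi;k[y0:y1,x0:x1]=m[y0:y1,x0:x1]
    n,l,st,ce=cv2.connectedComponentsWithStats(k)
    return [(st[i,4],ce[i],l==i) for i in range(1,n) if st[i,4]>=mn]
E
python3 - <<'E'
from h import *
s=manip.snapshot("top");c=s["color"]
cv2.imwrite("pics/topc.png",cv2.resize(c[135:255,210:345],None,fx=5,fy=5,interpolation=cv2.INTER_CUBIC)[:,:,::-1])
roi=(210,140,345,250)
for nm,lo,hi,z in(("orange",(2,150,110),(14,255,255),.135),("yellow",(15,120,80),(32,255,255),.074),("brown",(0,80,40),(6,255,160),.076),("white",(0,0,150),(180,60,255),.076)):
    for a,ce,m in blobs(c,lo,hi,roi): print(nm,a,ce.round(1),onz(s,*ce,z).round(4))
t=manip.snapshot("side");c=t["color"]
cv2.imwrite("pics/sidec.png",cv2.resize(c[170:300,215:365],None,fx=5,fy=4.6,interpolation=cv2.INTER_CUBIC)[:,:,::-1])
for nm,lo,hi,z in(("orange",(2,150,60),(14,255,255),.12),("yellow",(15,120,80),(32,255,255),.074)):
    for a,ce,m in blobs(c,lo,hi,(215,170,365,300)): print(nm,a,ce.round(1),onz(t,*ce,z).round(4))
E
```

```text
orange 37 [292.3 198.4] [ 0.521  -0.0379  0.135 ]
yellow 52 [290.1 157.5] [ 0.6659 -0.0308  0.074 ]
yellow 18 [338.5 198. ] [ 0.5327 -0.1937  0.074 ]
brown 68 [290.9 171.6] [ 0.6178 -0.0342  0.076 ]
brown 66 [265.1 191.1] [0.5506 0.0501 0.076 ]
white 9 [332.6 153.4] [ 0.6827 -0.173   0.076 ]
white 37 [317.6 189.8] [ 0.5583 -0.1236  0.076 ]
white 23 [236.3 191.1] [0.5485 0.145  0.076 ]
white 63 [228.7 200.1] [0.5182 0.1694 0.076 ]
white 8 [336.  231.5] [ 0.4215 -0.1857  0.076 ]
orange 344 [283.6 215.2] [ 0.5289 -0.0335  0.12  ]
orange 75 [315.8 223.7] [ 0.6036 -0.076   0.12  ]
yellow 99 [333.3 222.7] [ 0.6655 -0.04    0.074 ]
yellow 49 [297.5 279.6] [ 0.5308 -0.2032  0.074 ]
```

View pics/topc.png

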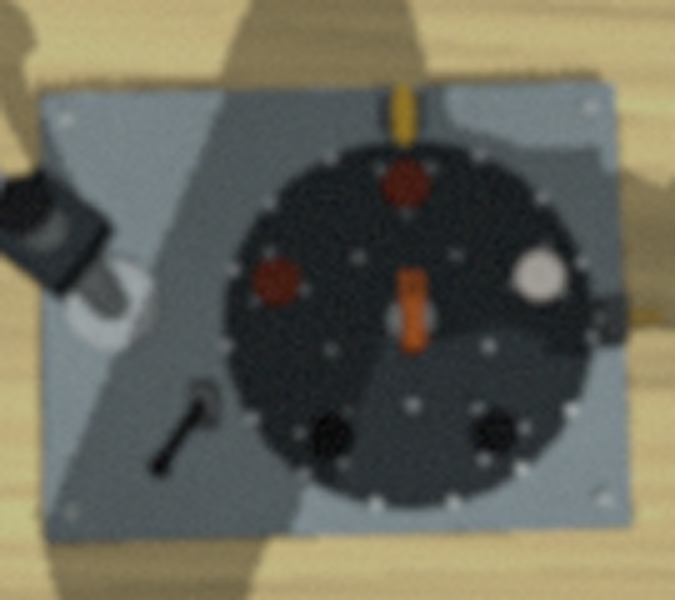

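View pics/sidec.png

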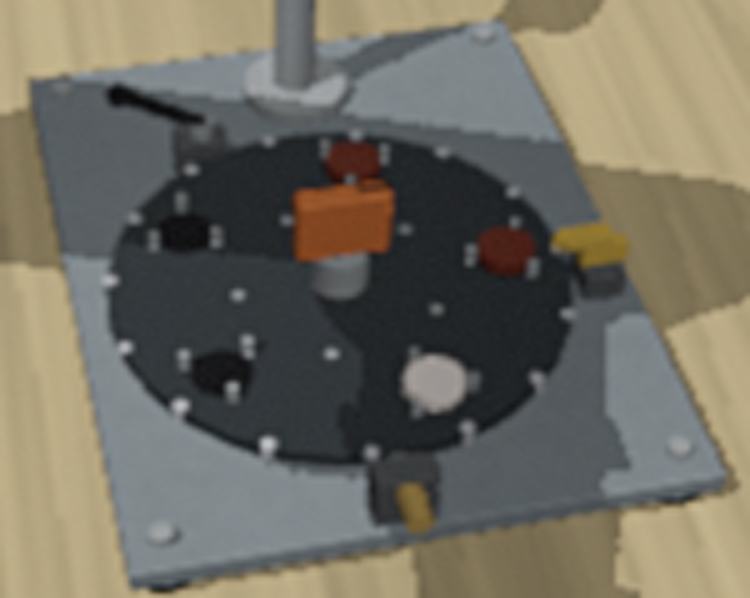

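Three coupons and the pointer agree: hub at about (0.526, −0.038), yaw about 2.6°. Moving above the knob in two stages.

>>> {"name": "drive_tool", "arguments": {"motion": [15,-12,0,0,0,1,85,45,-35,0,0,0,3,85,80,-62,0,0,0,5,85,120,-93,0,0,0,7,85,160,-125,0,0,0,9,85,195,-152,0,0,0,11,85,220,-172,0,0,0,12,85,226,-176,0,0,0,12,85]}}

```text
t: 1.25
tcp_pos: [0.4048, -0.2962, 0.2311]
tool_rot: [0.991, 0.131, -0.0, -0.001]
force: [-0.6, -0.4, -0.2]
finger_gap: 0.997
```

```bash
cat >> h.py <<'E'
from scipy.spatial.transform import Rotation as Ro
def todo(C,yaw,z,st=None):
    st=st or manip.sense();R=Ro.from_quat(st["tool_rot"])
    y=np.radians(yaw); T=Ro.from_matrix(np.array([[np.cos(y),np.sin(y),0],[np.sin(y),-np.cos(y),0],[0,0,-1]]))
    d=R.inv().apply(np.array([*C,z])-st["tcp_pos"])*1000
    x=R.as_matrix()[:,0]
    print("t",st["t"],"tcp",st["tcp_pos"].round(4),"yaw",np.degrees(np.arctan2(x[1],x[0])).round(2),"F",st["force"].round(1),"M",st["ft_torque"].round(2),"gap",round(st["finger_gap"]*85.4,1))
    print("shift",d.round(1),"rot",np.degrees((R.inv()*T).as_rotvec()).round(2))
E
python3 -c "
from h import *
todo((.526,-.038),2.6,.20)"
```

```text
t 1.25 tcp [ 0.4048 -0.2962  0.2311] yaw 15.03 F [-0.6 -0.4 -0.2] M [-0.05  0.    0.03] gap 85.1
shift [ 184.  -217.9   31.4] rot [-0.09  0.03 12.43]
```

>>> {"name": "drive_tool", "arguments": {"motion": [12,-14,0,0,0,1,85,38,-44,3,0,0,3,85,70,-82,8,0,0,5,85,102,-120,14,0,0,7,85,134,-158,20,0,0,9,85,162,-190,26,0,0,11,85,180,-213,31,0,0,12.4,85,184,-218,31,0,0,12.4,85]}}

```text
t: 2.25
tcp_pos: [0.5265, -0.0374, 0.2]
tool_rot: [1.0, 0.024, -0.001, -0.001]
force: [0.8, 0.7, -0.4]
finger_gap: 0.993
```

Run:
```python
from h import *
todo((.526,-.038),2.6,.101)
for n in("wrist","side"):
    s=manip.snapshot(n);cv2.imwrite(f"pics/{n}1.png",s["color"][:,:,::-1])
    hsv=cv2.cvtColor(s["color"],cv2.COLOR_RGB2HSV)
    for a,ce,m in blobs(s["color"],(2,150,60),(14,255,255),(0,0,560,420),60):
        print(n,a,ce.round(1),onz(s,*ce,.138).round(4), cv2.minAreaRect(cv2.findNonZero(m.astype('uint8'))))
```

```text
t 2.25 tcp [ 0.5265 -0.0374  0.2   ] yaw 2.76 F [ 0.8  0.7 -0.4] M [-0.01 -0.03 -0.02] gap 84.8
shift [-0.4  0.7 99. ] rot [-0.07  0.06  0.16]
wrist 1605 [283.3  72.1] [ 0.6165 -0.0338  0.138 ] ((283.5, 72.0), (46.0, 43.0), 90.0)
wrist 1308 [168.5 160.4] [0.5653 0.0305 0.138 ] ((168.50001525878906, 160.50001525878906), (42.42640686035156, 38.18376159667969), 45.0)
wrist 1250 [281.6 211.3] [ 0.5373 -0.0366  0.138 ] ((283.0, 216.5), (89.0, 22.0), 90.0)
side 325 [283.2 215.8] [ 0.5239 -0.0522  0.138 ] ((283.5, 214.0), (19.0, 24.0), 0.0)
side 71 [315.6 223.6] [ 0.5977 -0.0915  0.138 ] ((315.5, 224.0), (8.0, 9.0), 90.0)
```

View pics/wrist1.png

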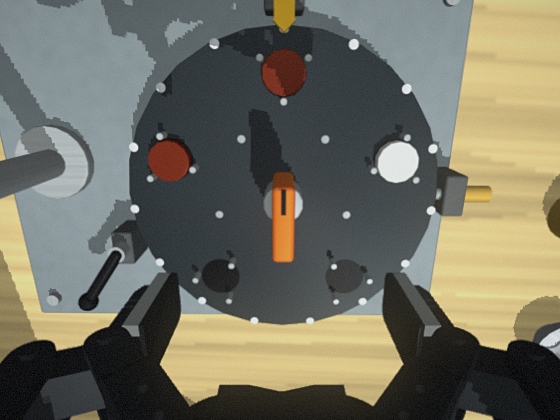

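View pics/side1.png

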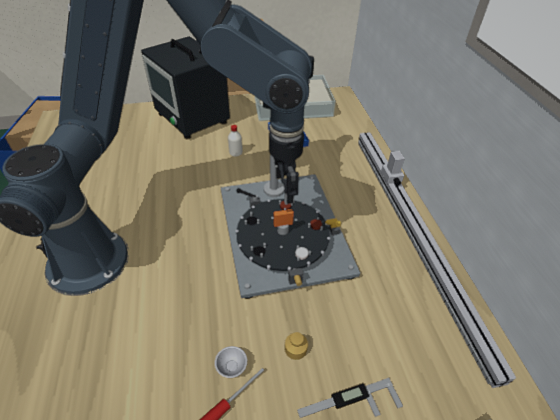

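The wrist view shows the bar's top face at columns 273–294, rows about 190–262, with the white coupon at (398,161) on the right and the pointer at (285,20). Now a finer hub estimate.

Run:
```python
from h import *
s=manip.snapshot("wrist")
c=s["color"]; print(c[165:200:3,289].tolist(), c[255:268:2,283].tolist())
for p in((283.5,190),(283.5,262)): print(onz(s,*p,.139).round(4))
# coupons at top face .076
P=[onz(s,*p,.076)[:2] for p in((283.3,72.1),(168.5,160.4))]
for a,ce,m in blobs(c,(0,0,190),(180,40,255),(365,130,430,195),200): P.append(onz(s,*ce,.076)[:2]);print(a,ce)
a=np.array(P);print(a.round(4))
d=a[1]-a[2];print("yaw",np.degrees(np.arctan2(-d[0],d[1])),np.linalg.norm(d))
u=np.array([d[1],-d[0]])/np.linalg.norm(d)
print((a[1]+a[2])/2-.0284*u, a[0]-.092*u)
# bar columns at two rows
hsv=cv2.cvtColor(c,cv2.COLOR_RGB2HSV);m=cv2.inRange(hsv,(2,130,130),(22,255,255))
for r in(195,210,225,240,255):
    x=np.where(m[r,260:310])[0]+260;print(r,x.min(),x.max(),onz(s,(x.min()+x.max())/2,r,.139).round(4))
```

```text
[[60, 65, 69], [45, 49, 51], [47, 49, 53], [108, 53, 22], [107, 52, 24], [105, 51, 17], [108, 56, 24], [114, 60, 25], [208, 106, 44], [224, 134, 55], [224, 136, 54], [225, 137, 58]] [[225, 147, 62], [224, 147, 62], [227, 145, 61], [183, 100, 61], [64, 73, 76], [73, 73, 78], [68, 72, 74]]
[ 0.5507 -0.0383  0.139 ]
[ 0.5034 -0.0406  0.139 ]
1251 [396.40207834 161.52757794]
[[ 0.6195 -0.0351]
 [ 0.5527  0.049 ]
 [ 0.56   -0.1239]]
yaw 2.3955398618452413 0.17300947768273928
[ 0.52798638 -0.03866346] [ 0.52754343 -0.03891588]
195 271 292 [ 0.5476 -0.0372  0.139 ]
210 271 292 [ 0.5381 -0.0377  0.139 ]
225 271 292 [ 0.5284 -0.0381  0.139 ]
240 271 292 [ 0.5185 -0.0386  0.139 ]
255 271 292 [ 0.5082 -0.0391  0.139 ]
```

>>> {"name": "drive_tool", "arguments": {"motion": [1,1,15,0,0,0.2,85,1,1,40,0,0,0.2,70,1,1,65,0,0,0.2,60,1,1,85,0,0,0.2,50,1,1,97,0,0,0.2,45,1,1,98,0,0,0.2,40,1,1,98,0,0,0.2,30], "force": 60}}

```text
t: 3.28
tcp_pos: [0.5274, -0.0402, 0.1028]
tool_rot: [1.0, 0.021, 0.0, -0.0]
force: [0.6, 0.3, -0.0]
finger_gap: 0.351
```

Run:
```python
from h import *
todo((.527,-.0385),2.6,.102)
for n in("wrist","side"):
    s=manip.snapshot(n);cv2.imwrite(f"pics/{n}2.png",s["color"][:,:,::-1])
```

```text
t 3.275 tcp [ 0.5274 -0.0402  0.1028] yaw 2.41 F [ 0.6  0.3 -0. ] M [ 0.   -0.03  0.01] gap 30.0
shift [-0.4 -1.7  0.8] rot [-0.03 -0.02 -0.19]
```

View pics/wrist2.png

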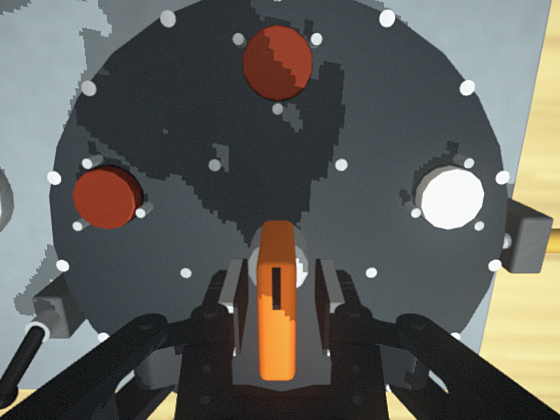

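The wrist view shows the bar (columns 258–296) between the pads (inner edges about 245 and 318). The gripper is about 1.7 mm too far to −y, which matches the pose reading. I'll centre it and close.

>>> {"name": "drive_tool", "arguments": {"motion": [0,-1.5,1,0,0,0,25,0,-1.5,1,0,0,0,18,0,-1.5,1,0,0,0,10,0,-1.5,1,0,0,0,5,0,-1.5,1,0,0,0,5,0,-1.5,1,0,0,0,5,0,-1.5,1,0,0,0,5], "force": 60}}

```text
t: 4.25
tcp_pos: [0.5277, -0.0385, 0.1026]
tool_rot: [1.0, 0.021, 0.001, -0.0]
force: [-1.4, 1.0, 5.9]
finger_gap: 0.156
```

Run:
```python
from h import *
todo((.527,-.0385),2.6,.102)
```

```text
t 4.25 tcp [ 0.5277 -0.0385  0.1026] yaw 2.43 F [-1.4  1.   5.9] M [ 0.05  0.1  -0.  ] gap 13.4
shift [-0.7  0.   0.6] rot [-0.01 -0.09 -0.17]
```

Gripped: the opening is 13.4 mm, with 60 N set. First click, anticlockwise (−24° about tool z).

>>> {"name": "drive_tool", "arguments": {"motion": [0,0,0,0,0,-2,5,0,0,0,0,0,-6,5,0,0,0,0,0,-10,5,0,0,0,0,0,-14,5,0,0,0,0,0,-18,5,0,0,0,0,0,-22,5,0,0,0,0,0,-24,5,0,0,0,0,0,-24,5]}}

```text
t: 5.25
tcp_pos: [0.5277, -0.0381, 0.1026]
tool_rot: [0.974, 0.228, 0.001, -0.0]
force: [-0.4, 3.5, 4.0]
finger_gap: 0.156
```

Run:
```python
from h import *
todo((.527,-.0385),26.6,.102)
s=manip.snapshot("wrist");cv2.imwrite("pics/wrist3.png",s["color"][:,:,::-1])
```

```text
t 5.25 tcp [ 0.5277 -0.0381  0.1026] yaw 26.41 F [-0.4  3.5  4. ] M [0.42 0.05 0.03] gap 13.3
shift [-0.8  0.1  0.6] rot [-0.01 -0.09 -0.19]
```

View pics/wrist3.png

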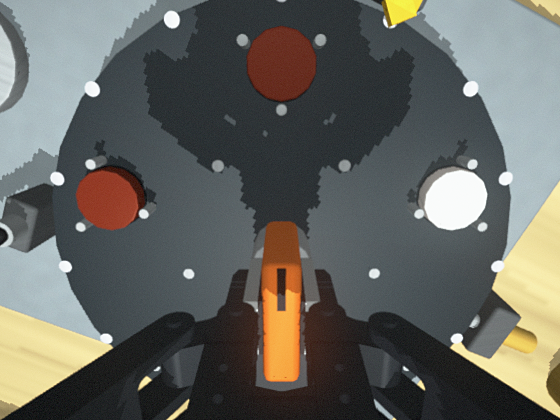

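The table followed the gripper exactly. The pointer is now at the next notch (about (390,20)) and the coupons are still seated. Pausing, then the second click.

>>> {"name": "drive_tool", "arguments": {"motion": [0,0,0,0,0,0,5,0,0,0,0,0,0,5,0,0,0,0,0,0,5,0,0,0,0,0,0,5]}}

```text
t: 5.8
tcp_pos: [0.5276, -0.0381, 0.1026]
tool_rot: [0.974, 0.228, 0.001, -0.0]
force: [-0.8, 2.4, 3.1]
finger_gap: 0.154
```

>>> {"name": "drive_tool", "arguments": {"motion": [0,0,0,0,0,-2,5,0,0,0,0,0,-6,5,0,0,0,0,0,-10,5,0,0,0,0,0,-14,5,0,0,0,0,0,-18,5,0,0,0,0,0,-22,5,0,0,0,0,0,-24,5,0,0,0,0,0,-24,5]}}

```text
t: 6.8
tcp_pos: [0.5274, -0.0378, 0.1026]
tool_rot: [0.905, 0.426, 0.001, -0.0]
force: [-0.4, 3.7, 6.0]
finger_gap: 0.154
```

>>> {"name": "drive_tool", "arguments": {"motion": [0,0,0,0,0,0,5,0,0,0,0,0,0,5,0,0,0,0,0,0,5,0,0,0,0,0,0,5]}}

```text
t: 7.3
tcp_pos: [0.5274, -0.0378, 0.1026]
tool_rot: [0.905, 0.426, 0.001, -0.0]
force: [-0.9, 2.9, 4.2]
finger_gap: 0.152
```

Run:
```python
from h import *
todo((.527,-.0385),50.6,.102)
s=manip.snapshot("wrist");cv2.imwrite("pics/wrist4.png",s["color"][:,:,::-1])
```

```text
t 7.3 tcp [ 0.5274 -0.0378  0.1026] yaw 50.37 F [-0.9  2.9  4.2] M [ 0.54  0.12 -0.02] gap 12.9
shift [-0.8  0.1  0.6] rot [-0.01 -0.1  -0.23]
```

View pics/wrist4.png

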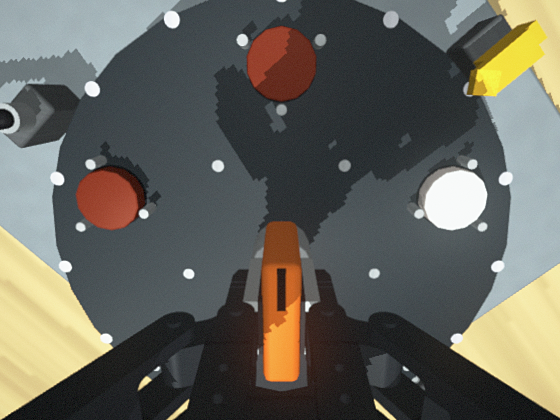

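The pointer is at the second notch (470,90) and the coupons are seated. Third click.

>>> {"name": "drive_tool", "arguments": {"motion": [0,0,0,0,0,-2,5,0,0,0,0,0,-6,5,0,0,0,0,0,-10,5,0,0,0,0,0,-14,5,0,0,0,0,0,-18,5,0,0,0,0,0,-22,5,0,0,0,0,0,-24,5,0,0,0,0,0,-24.2,5]}}

```text
t: 8.35
tcp_pos: [0.527, -0.0376, 0.1026]
tool_rot: [0.795, 0.606, 0.001, -0.001]
force: [-1.7, 4.0, 5.3]
finger_gap: 0.154
```

>>> {"name": "drive_tool", "arguments": {"motion": [0,0,0,0,0,0,5,0,0,0,0,0,0,5,0,0,0,0,0,0,5,0,0,0,0,0,0,5,0,0,0,0,0,0,5,0,0,0,0,0,0,5]}}

```text
t: 9.1
tcp_pos: [0.527, -0.0376, 0.1026]
tool_rot: [0.795, 0.606, 0.001, -0.001]
force: [-1.8, 3.6, 3.4]
finger_gap: 0.155
```

Run:
```python
from h import *
todo((.527,-.0385),74.6,.102)
s=manip.snapshot("wrist");cv2.imwrite("pics/wrist5.png",s["color"][:,:,::-1])
for nm,lo,hi,z in(("orange",(2,150,60),(14,255,255),.076),("white",(0,0,190),(180,40,255),.076),("yellow",(22,120,80),(32,255,255),.074)):
    for a,ce,m in blobs(s["color"],lo,hi,(0,0,560,420),300): print(nm,a,ce.round(1),onz(s,*ce,z).round(4))
y=np.radians(2.6);print("strike",.527+.092*np.cos(y),-.0385+.092*np.sin(y))
t=manip.snapshot("side");cv2.imwrite("pics/side5.png",t["color"][:,:,::-1])
```

```text
t 9.1 tcp [ 0.527  -0.0376  0.1026] yaw 74.62 F [-1.8  3.6  3.4] M [0.54 0.1  0.01] gap 13.2
shift [-0.9  0.2  0.6] rot [-0.02 -0.1   0.02]
orange 4089 [281.   63.4] [0.5519 0.0508 0.076 ]
orange 2175 [104.9 194. ] [0.4517 0.016  0.076 ]
orange 4641 [281.2 291.7] [ 0.5214 -0.0602  0.076 ]
white 358 [176.   13.4] [0.5139 0.082  0.076 ]
white 5114 [ 61.2 111.4] [0.4483 0.0581 0.076 ]
white 2824 [455.5 200. ] [ 0.6189 -0.0333  0.076 ]
white 327 [465.3 343.5] [ 0.6142 -0.1211  0.076 ]
yellow 1835 [535.7 170.8] [ 0.66   -0.0296  0.074 ]
strike 0.6189052924207458 -0.03432660509210865
```

View pics/wrist5.png

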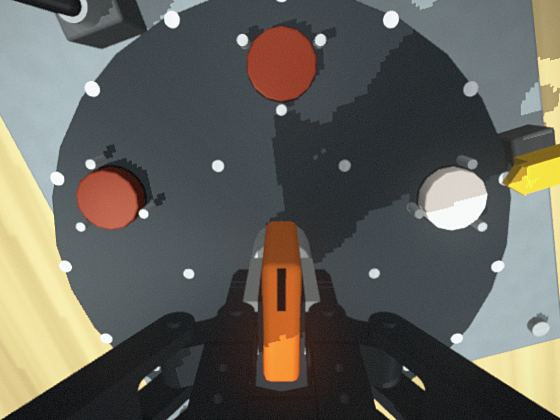

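View pics/side5.png

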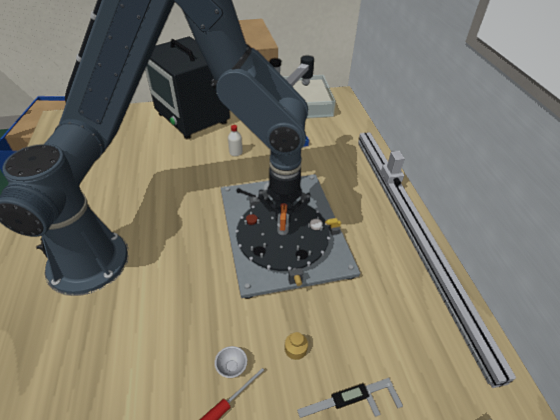

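The white coupon, at about (455,199), now lies just inward of the pointer tip (503,178). Its measured position is about 1 mm from the strike point. All the coupons are seated and the knob is gripped, so I'm handing in.

```bash
python3 -c "
from station import manip
print(manip.sign_off())"
```

```text
the job is handed in; nothing more can be done
None
```

The white coupon is now at the strike pointer, and the arm is still gripping the knob with the table in the third stop. The job is handed in; the hand-in reports no verdict.

- **Direction:** the white coupon lay on the −y side of the pointer, so the short way was anticlockwise. I gripped the bar knob with 60 N set and turned it three separate 24° clicks.
- **Pauses:** I held each of the first two stops for about half a second and the third for about 0.75 s before handing in.
- **Last checks:**
  - The gripper had turned 72.2° from the start, against a target of 72°.
  - The white coupon measured (0.619, −0.033), about 1 mm from the estimated strike point of (0.619, −0.034).
  - All three coupons looked flat in their nests in the wrist picture.
  - The gripper opening was 13.2 mm on the 14 mm bar, so the grip was firm. The force at the wrist was about 5 N.
  - The last side view shows the weight, bowl, screwdriver, caliper and oil bottle where they started; the arm hides most of the blue tray.
- **Not measured directly:** I had no reading of the table angle. I inferred it from the gripper's turn and from the pointer moving one notch per click.

No check failed or disagreed.

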